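Unlock the cell dock with its key and eject the cell

TASK

Take the red key out of the wooden rack, push it fully home into the key switch on the sloped panel of the dock and turn it clockwise to its stop, which swings the red keeper away from the cell. Then press the yellow ejector tab along its channel so that the green cell is pushed out into the orange bin, without touching the cell itself, and let the tab spring all the way back. Leave the red key seated and turned in the switch, and leave the black key, the spray can, the solder reel and the flux tin where they stand.

Things in the scene. Friction and masses are not known exactly. Their poses are not given: they have to be found in the camera images.
- console: fixed dock: dark blue wedge on a black plinth, 131 (x) x 154 (y) x 102 mm high. Origin at the centre of its underside, z up, x away from the robot at yaw 0. Its sloped top panel (140 mm up the slope, 150 mm wide) faces the robot and carries the key switch, the cell channel and the ejector
- keyway (a point): mouth of the key switch: centre of the top of its steel barrel (37 mm diameter, 26 mm high, at x' = -30, y' = -48 mm on the panel). Axes turn with the barrel: z outward along its axis (panel normal), x along the wide direction of the key slot and along the red keeper. Slot 14 x 8 mm, over 24 mm deep, with a flared mouth; takes the key blade either way round
- keyway_end (a point): point on the barrel's axis 24 mm inside the mouth, where the blade tip sits when the key is fully home; same axes as keyway
- lock (a joint): angle of the key switch, rad: at 0 (locked) its red keeper (tongue 10 mm wide, reaching 54 mm from the axis, 4 to 14 mm above the panel) points up the slope across the channel's right end; grows clockwise seen from outside to the stop at 1.3, where the channel is clear. Stiff (0.08 N m), stays where left; starts between 0 and 0.2
- ejector (a joint): travel of the ejector, m: 0 at rest, grows to 0.080 as it is pushed along the channel to the right (console -y). A spring of 2 to 5 N returns it
- ejector_tab (a point): centre of the top of the yellow ejector tab, which is 18 mm (x') x 10 mm (y') and stands 12 to 30 mm above the panel; press on its left (+y') side. Below it a 14 x 20 x 13 mm steel pusher runs in the channel. Axes are those of the panel frame
- red_key: loose key with a red bow, 40 g, standing blade down in the rack. Origin at the blade tip, z up along the key to the bow. Blade 12 (x) x 6 (y) mm, 24 mm long; then an 18 x 10 mm dark collar to z = 30 mm, then the bow 28 (x) x 10 (y) mm, z = 28 to 60 mm. Grip it across the 10 mm faces (y)
- black_key: an equal loose key with a black bow, which stands in the rack's other hole; leave it there. Axes as for red_key
- key_rack: fixed wooden block 60 (x) x 110 (y) x 34 mm, origin at the centre of its underside; two key holes at y = +28 and -28 mm, 26 mm deep. Either key may be in either hole
- cell: loose green AA cell, 50 mm long along its y, 14 mm diameter, 25 g, lying in the channel between ejector and keeper. Origin at the middle of its length on its underside, 7 mm from its axis
- bin: fixed open orange bin right of the console (moves with it), 90 (x) x 120 (y) x 50 mm, wall 2 mm, front (-x) wall 25 mm high. Origin at the centre of its underside
- spray_can: loose blue and white spray can with red cap, 53 mm diameter, 196 mm high, standing upright between rack and bin, a little farther back; bystander. Origin at the centre of its underside
- solder_reel: loose solder reel 55 mm diameter, 38 mm high, standing in front of the console; bystander. Origin at its underside. Beware: near it a fixed hot-air gun on a stand rises to about 0.31 m at x = 0.2 to 0.42, y = -0.11 to -0.05 m, and its grey case (0.13 m high) stands left of that, at x below 0.42, y above 0.15 m
- flux_tin: loose yellow flux tin 51 mm diameter, 19 mm high, near the rack; bystander. Origin at its underside
- panel_centre (a point): centre of the dock's sloped panel, 70 mm above the console's origin. Panel frame: x' up the slope, y' to the left, z' outward, leaning 0.47 rad (27 deg) from vertical towards the console's -x. A 17 mm wide channel with 10 mm high, 4 mm thick aluminium walls runs along y' at x' = +17 mm from y' = +55 to its open right end at -75 mm, the edge of the dock
Not all that is in view belongs to the job. Of the things like the red_key, leave any that is purple or turquoise; of the rest the smaller one is meant.

How it is judged:
On the way, in this order (a step that is already met when the one before it is completed fails the run):
1. the red key is fully home in the key switch (distance between red_key and keyway_end below 0.005 m and angle between the z axis of red_key and the z axis of keyway, either way round below 0.25 rad), for 0.1 s.
2. with the key home, the switch is turned to its stop (all of step 1 and value of joint lock above 1.1 rad), for 0.2 s.
3. the ejector is pressed along, with the key still home and turned (all of step 2 and value of joint ejector above 0.05 m), for 0.05 s.
At the end, for the whole second after the job is handed in: red key seated (tip within 5 mm of the end point and within 0.25 rad of the slot's axis), switch turned past 1.1 rad, ejector back within 6 mm of rest, cell lying still inside the orange bin (below 45 mm) (all of step 2 and value of joint ejector below 0.006 m and x of cell in the frame of bin between -0.047 and 0.047 m and y of cell in the frame of bin between -0.062 and 0.062 m and z of cell in the frame of bin below 0.045 m and linear speed of each of cell, red_key below 0.03 m/s); the robot touches nothing.
It fails at once if the fingers or arm touch the cell (contact force between any of the fingers, the arm and cell above 0.5 N).
It fails at once if the black key is taken or knocked (distance of black_key from where it was at the start of the episode above 0.015 m).
It fails at once if the spray can is moved or tipped (distance of spray_can from where it was at the start of the episode above 0.03 m or angle between spray_can's own z axis and vertical above 0.4 rad).
It fails at once if the solder reel is moved (distance of solder_reel from where it was at the start of the episode above 0.03 m).
It fails at once if the flux tin is moved (distance of flux_tin from where it was at the start of the episode above 0.03 m).
It also fails if it takes over 66 s, if anything falls off the work surface, if the arm or the gripper's body presses on something with over 40 N, if the wrist force passes 120 N, or if a joint passes its speed limit or range.

ROBOT

A 7-joint arm with a two-finger parallel gripper is mounted at the origin on a cart in front of the work surface, level with it; the furniture and walls round the work are solid. World frame = base frame: x ahead of the robot, y to its left, z up, the work surface at z = 0. Lengths are in m, angles in rad, forces in N, time in s.
With the tool pointing down it reaches from about 0.4 to 0.875 m from the base axis. Payload 19.3 kg.
Tool frame: the origin (TCP) lies at the very end of the fingers, on their centre line; the grasp point (between the pads) lies 19 mm behind it; z points along the fingers, y is the direction in which the jaws open and shut (so a half turn about z gives the same grasp; the last joint's range is limited). The gripper opens to 85 mm and grips with 20 to 120 N. Pads are 22 mm wide; open, the fingers measure 114 mm over their backs; the gripper's body (76 mm by 85 mm) begins 54 mm behind the grasp point. The pads swing forward as they close: fully open they stand 13 mm farther back than shut.
Start: joints at [1.089, 0.521, -0.036, 1.599, 0.021, 1.021, -0.113], TCP at [0.25, -0.573, 0.231] pointing down, gripper open.
Joint ranges: [-2.91, 2.91], [-0.3, 2.13], [-1.5, 1.42], [0.17, 2.43], [-1.26, 4.41], [0.16, 1.93], [-2.52, 2.52]. Speed limits (rad/s): [1.89, 1.89, 2.39, 2.39, 3.01, 3.01, 3.01].

INTERFACE

Orientations are given as a unit quaternion [w, x, y, z].
In Python, from cell import bot gives the robot as it stands.
- The arm moves only by the tool play_rows, never from a script. Its argument "commands" is a list that holds one entry, the list of rows, each a list of 7 numbers: the shift along the tool's x, y, z in mm, then the turn, a rotation vector about the tool's x, y, z in degrees, then the closure, from 0 (fully open) to 1 (shut). In form: [[[tx, ty, tz, wx, wy, wz, claw], ...]]. A call has 1 to 10 rows; each row is the pose to reach, as a shift and turn from the pose measured when the call began, along the tool's axes at that moment; what a row does not reach only later rows make up. A row lasts 1/10 s, in which the tool goes at most 50 mm and 8.59 degrees, less where a joint would pass 70% of its speed; a pose out of reach is approached as far as the arm can. A call with a gripper value outside its range is refused whole. The fingers move at their own pace and stop on an object; the grip force is fixed at half the most. Time passes only in rows, so rows that repeat a pose let the fingers close. It gives the time, the measured TCP pose, the force and the opening at its end, in the units of the state.
- bot.read_state(): the state, without advancing time (a new reading comes with each control period).
- bot.get_image(name): name is "scene" or "side" or "wrist"; returns (picture, depth): 480x640x3 uint8, red, green, blue; 480x640 float32, m along the optical axis (not along the pixel's ray), 0 where there is no reading.
- bot.get_calibration(name): a dict with "fx", "fy", "cx", "cy" (pixels), "dist_coeffs" ([k1, k2, p1, p2, k3] as OpenCV has them; the pictures are not rectified), "eye" and "rotation" of the camera in the world. Camera axes: x right, y up, looking along -z (the intrinsics and any distortion apply to the point x, -y, -z); pixel columns grow to the right and rows downward; lengths in m; the calibration is good to about 2 mm. A picture is of the moment at which its call begins: read the wrist's pose just before it. get_calibration takes no time and is no camera call; for the wrist camera it gives the pose at the moment of the call.
- bot.finish_job(): hands the job in, once; it reports no verdict.
The state is a dict: "clock": time; "joint_positions": joint angles; "qvel": joint speeds; "joint_efforts": joint torques, N m; "eef_pos": TCP position; "orientation": TCP orientation; "force": force on the tool from outside, world axes, zero at the start; "moment": the same for the moment, N m; "opening": finger opening in m.
Only numpy, scipy, OpenCV 4.12 (cv2) and the standard library are available. Lean on these libraries where they do the work, as an engineer would, in place of code of your own. Each camera call takes 0.05 s, during which the arm holds its last target. There are 200 camera calls.

## Working session

There is one attempt and no reset: what is moved stays moved. The work goes in short steps, Python scripts to look and compute and a tool call to move; the robot and the scene stay as the last step left them, time stands still between calls to the robot, and variables do not carry over. Pictures are saved under pics/ and viewed, on a budget of 17 in all, crops included, one or two more only if the job needs it, and the job is handed in when it is done.

Besides the shell and the picture viewer there is one more tool, called after "Call:" in YAML: its name, and indented under it one key for each argument. play_rows: Moves the arm, as the interface text tells. Its arguments: {"type":"object","properties":{"commands":{"type":"array"}},"required":["commands"]}

```bash
ls; mkdir -p pics
cat > h.py <<'E'
import numpy as np, cv2
from scipy.spatial.transform import Rotation as R
from cell import bot
def cam(n):
    c=bot.get_calibration(n); im,d=bot.get_image(n); return c,im,d
def rot(c):
    r=np.array(c["rotation"],float)
    return r if r.shape==(3,3) else R.from_quat(r,scalar_first=True).as_matrix()
def px2w(c,u,v,z):
    K=np.array([[c["fx"],0,c["cx"]],[0,c["fy"],c["cy"]],[0,0,1]])
    p=cv2.undistortPoints(np.array([[[u,v]]],float),K,np.array(c["dist_coeffs"],float))[0,0]
    return np.array(c["eye"])+rot(c)@np.array([p[0]*z,-p[1]*z,-z])
def w2px(c,P):
    q=rot(c).T@(np.array(P)-np.array(c["eye"])); q=q*[1,-1,-1]
    K=np.array([[c["fx"],0,c["cx"]],[0,c["fy"],c["cy"]],[0,0,1]])
    return cv2.projectPoints(q.reshape(1,1,3),np.zeros(3),np.zeros(3),K,np.array(c["dist_coeffs"],float))[0].ravel()
def save(n):
    s=bot.read_state(); c,im,d=cam(n); import pickle; pickle.dump((c,im,d,s),open(n+".pkl","wb")); return c,im,d,s
E
python3 - <<'E'
from h import *
for n in("scene","side"):
    c,im,d,s=save(n); cv2.imwrite(f"pics/{n}0.png",im[:,:,::-1]); print(n,c)
print(s)
E
```

```text
pics
scene {'fx': 521.0060395877114, 'fy': 521.0060395877114, 'cx': 315.1968211550129, 'cy': 239.91975822701409, 'dist_coeffs': array([-0.07028287,  0.        ,  0.        ,  0.        ,  0.        ]), 'eye': array([ 1.17166921, -0.69376218,  0.77061449]), 'rotation': array([0.83072656, 0.40846181, 0.15986276, 0.34277723])}
side {'fx': 531.9495451777228, 'fy': 531.9495451777228, 'cx': 322.07232946957777, 'cy': 235.30562854865508, 'dist_coeffs': array([-0.05046525,  0.        ,  0.        ,  0.        ,  0.        ]), 'eye': array([ 0.47567378, -1.13192231,  0.70459105]), 'rotation': array([ 0.87179822,  0.48857292, -0.02086202, -0.02879491])}
{'clock': 0.05, 'joint_positions': array([ 1.08879575,  0.52201814, -0.03630702,  1.59996465,  0.02119256,
        1.02113902, -0.11281041]), 'qvel': array([-6.73011263e-04, -5.81926327e-04,  5.64758549e-05, -2.20856685e-03,
        2.41788294e-04, -6.18002808e-04, -1.56068747e-03]), 'joint_efforts': array([ 4.84433403e-03, -9.29426193e+01,  1.98701151e+00, -3.70980299e+01,
        1.82283920e-02,  5.13056206e-03, -4.60421870e-05]), 'eef_pos': array([ 0.24998777, -0.57246723,  0.23073892]), 'orientation': array([-5.49741527e-04,  9.78881526e-01,  2.04427569e-01, -1.58804221e-04]), 'force': array([ 0.15219897, -0.03900888,  0.32845315]), 'moment': array([0.01757717, 0.03893861, 0.0409589 ]), 'opening': 0.08541692856574766}
```

View pics/scene0.png

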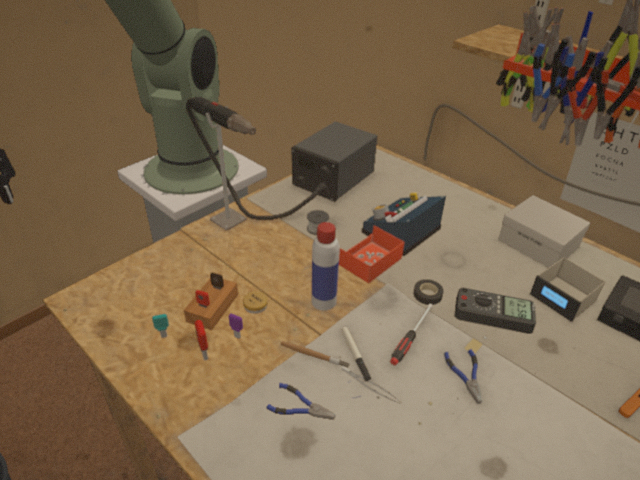

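View pics/side0.png

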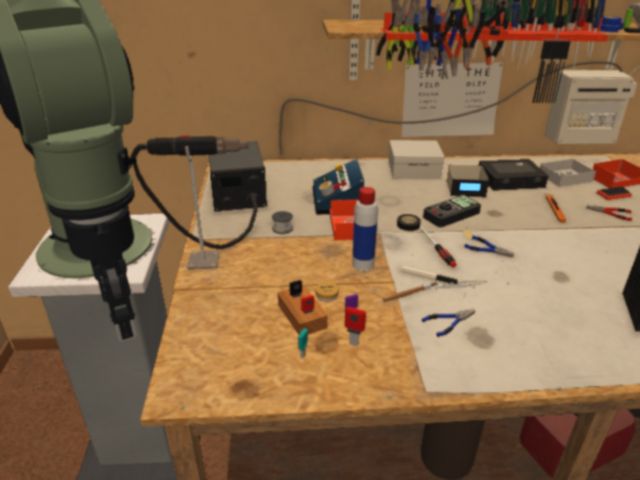

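Red-key candidates in the scene view: red in the rack (203,298), larger red free-standing (201,335), purple (236,323), turquoise (161,323), black in the rack (217,281). By the description, I choose the smaller red one in the rack. The dock is at about (405,215) and the bin at about (372,255). Next I'll check a close crop.

Run:
```python
from h import *
import pickle
c,im,d,s=pickle.load(open("scene.pkl","rb")); c2,im2,d2,_=pickle.load(open("side.pkl","rb"))
a=cv2.resize(im[180:280,330:460],None,fx=3,fy=3,interpolation=2); b=cv2.resize(im[260:370,140:270],None,fx=3,fy=3,interpolation=2)
e=cv2.resize(im2[150:250,290:420],None,fx=3,fy=3,interpolation=2);f=cv2.resize(im2[270:370,270:400],None,fx=3,fy=3,interpolation=2)
o=np.zeros((600,800,3),np.uint8); o[:300,:390]=a;o[:300,400:790]=b[:300];o[300:600,:390]=e;o[300:600,400:790]=f
cv2.imwrite("pics/crop1.png",o[:,:,::-1])
# clouds
pts=[]
for (C,D) in((c,d),(c2,d2)):
  for n,(u,v) in {}.items():pass
for nm,u,v in[("redkey",203,298),("blackkey",217,280),("rack",222,303),("can cap",327,231),("tin",256,301),("bigred",201,333),("reel",318,215)]:
    z=d[v,u]; print(nm,z,px2w(c,u,v,z).round(3))
for nm,u,v in[("redkey",308,303),("blackkey",296,287),("can",367,195),("reel",282,217),("tin",328,292)]:
    z=d2[v,u]; print("side",nm,z,px2w(c2,u,v,z).round(3))
```

```text
redkey 1.0044876 [ 0.518 -0.323  0.061]
blackkey 1.0486662 [ 0.493 -0.271  0.059]
rack 1.0338686 [ 0.53  -0.29   0.033]
can cap 0.0 [ 1.172 -0.694  0.771]
tin 1.0613478 [ 0.561 -0.228  0.018]
bigred 0.9051377 [ 0.607 -0.389  0.083]
reel 1.2718457 [0.456 0.061 0.036]
side redkey 1.0259548 [ 0.511 -0.325  0.058]
side blackkey 1.0638771 [ 0.489 -0.277  0.061]
side can 1.1245985 [ 0.646 -0.138  0.191]
side reel 1.359583 [0.463 0.056 0.034]
side tin 1.1172513 [ 0.557 -0.244  0.02 ]
```

View pics/crop1.png

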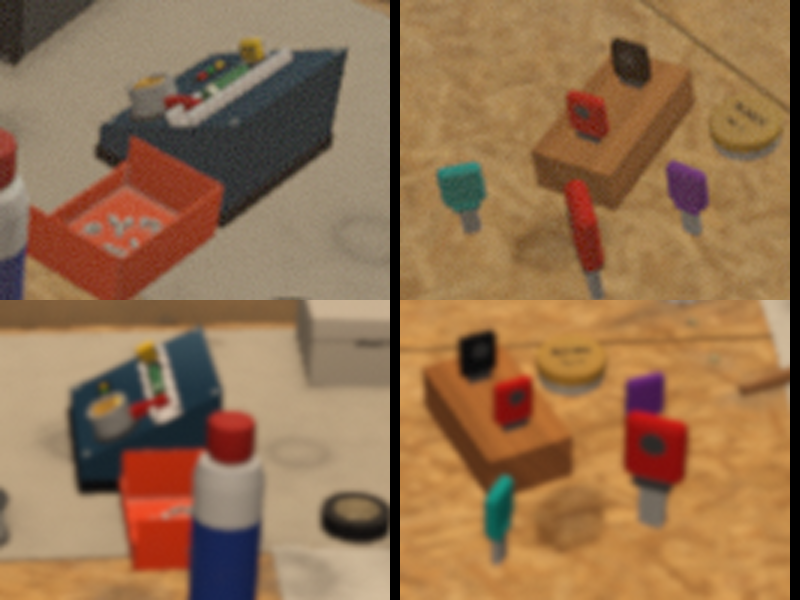

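The crop confirms it: the small red key is in the rack's near hole, the black one in the far hole, and the big red, turquoise and purple ones are decoys. Now I'll fit the console pose from depth.

Run:
```python
from h import *
import pickle
P=[];Cc=[]
for n in("scene","side"):
    c,im,d,s=pickle.load(open(n+".pkl","rb"))
    v,u=np.mgrid[0:480,0:640]; m=(d>0)
    K=np.array([[c["fx"],0,c["cx"]],[0,c["fy"],c["cy"]],[0,0,1]])
    uv=cv2.undistortPoints(np.stack([u[m],v[m]],1)[:,None].astype(float),K,np.array(c["dist_coeffs"]))[:,0]
    z=d[m]; q=np.array(c["eye"])+np.stack([uv[:,0]*z,-uv[:,1]*z,-z],1)@rot(c).T
    k=(q[:,0]>.45)&(q[:,0]<.8)&(q[:,1]>-.05)&(q[:,1]<.35)&(q[:,2]>.01)&(q[:,2]<.2)
    q=q[k];col=im[m][k].astype(int); r,g,b=col.T
    hsv=cv2.cvtColor(im,cv2.COLOR_RGB2HSV)[m][k].astype(int)
    H,S,V=hsv.T
    def rep(nm,kk):
        if kk.sum()>3: print(n,nm,kk.sum(),np.median(q[kk],0).round(3),q[kk].min(0).round(3),q[kk].max(0).round(3))
    rep("yellow",(H>20)&(H<35)&(S>150)&(V>100))
    rep("green",(H>45)&(H<80)&(S>90))
    rep("red",((H<8)|(H>172))&(S>150)&(q[:,2]>.06))
    rep("bin",((H<10)|(H>172))&(S>150)&(q[:,2]<.055))
    blue=(H>90)&(H<125)&(S>90)&(q[:,2]>.03)
    rep("blue",blue)
    p=q[blue]
    # ransac plane w/ leaning normal
    rng=np.random.default_rng(0);best=0
    for _ in range(3000):
        t=p[rng.choice(len(p),3,False)]; nn=np.cross(t[1]-t[0],t[2]-t[0]); l=np.linalg.norm(nn)
        if l<1e-5: continue
        nn/=l; nn*=np.sign(nn[2]); 
        if abs(nn[2]-.89)>.05: continue
        i=abs((p-t[0])@nn)<.003
        if i.sum()>best: best=i.sum();bi=i
    t=p[bi];mu=t.mean(0);nn=np.linalg.svd(t-mu)[2][2];nn*=np.sign(nn[2]);print(n,"plane",best,nn.round(3),mu.round(3),"yaw",np.arctan2(-nn[1],-nn[0]).round(3), "nz",nn[2].round(3),"offset",(mu@nn).round(4))
    pickle.dump((q,hsv),open(n+"_con.pkl","wb"))
print(bot.get_calibration("wrist"))
```

```text
scene yellow 29 [0.626 0.209 0.106] [0.581 0.203 0.057] [0.632 0.233 0.111]
scene green 8 [0.589 0.212 0.063] [0.572 0.168 0.049] [0.629 0.235 0.094]
scene red 29 [0.615 0.132 0.088] [0.586 0.125 0.062] [0.632 0.202 0.096]
scene bin 1469 [0.647 0.043 0.031] [ 0.579 -0.015  0.01 ] [0.682 0.113 0.055]Traceback (most recent call last):
  File "<stdin>", line 26, in <module>
  File "numpy/random/_generator.pyx", line 864, in numpy.random._generator.Generator.choice
ValueError: a must be a positive integer unless no samples are taken
```

Call:
play_rows:
  commands:
    - [[45, -10, 0, 0, 0, 0, 0], [90, -20, 0, 0, 0, 0, 0], [135, -30, 0, 0, 0, 0, 0.2], [180, -45, 0, 0, 0, 0, 0.4], [225, -60, 0, 0, 0, 0, 0.5], [270, -90, 0, 0, 0, 0, 0.5], [300, -110, 0, 0, 0, 0, 0.5], [300, -120, 0, 0, 0, 0, 0.5]]

```text
clock: 0.9
eef_pos: [0.4803, -0.3375, 0.2305]
orientation: [-0.001, 0.978, 0.208, 0.001]
force: [0.4, 0.1, -0.1]
opening: 0.0428
```

```bash
cat > con.py <<'E'
from h import *
import pickle
A=[]
for n in("scene","side"):
    c,im,d,s=pickle.load(open(n+".pkl","rb"))
    v,u=np.mgrid[0:480,0:640]; m=(d>0)
    K=np.array([[c["fx"],0,c["cx"]],[0,c["fy"],c["cy"]],[0,0,1]])
    uv=cv2.undistortPoints(np.stack([u[m],v[m]],1)[:,None].astype(float),K,np.array(c["dist_coeffs"]))[:,0]
    z=d[m]; q=np.array(c["eye"])+np.stack([uv[:,0]*z,-uv[:,1]*z,-z],1)@rot(c).T
    k=(q[:,0]>.5)&(q[:,0]<.74)&(q[:,1]>.08)&(q[:,1]<.32)&(q[:,2]>.035)&(q[:,2]<.13)
    q=q[k];col=im[m][k].astype(int); dark=(col[:,0]<col[:,2])&(col.sum(1)<260)
    p=q[dark]; print(n,len(p),p.min(0).round(3),p.max(0).round(3))
    rng=np.random.default_rng(0);best=0
    for _ in range(4000):
        t=p[rng.choice(len(p),3,False)]; nn=np.cross(t[1]-t[0],t[2]-t[0]); l=np.linalg.norm(nn)
        if l<1e-5: continue
        nn/=l; nn*=np.sign(nn[2]); 
        if abs(nn[2]-.89)>.06 or nn[0]>0: continue
        i=abs((p-t[0])@nn)<.003
        if i.sum()>best: best=i.sum();bi=i
    t=p[bi];mu=t.mean(0);nn=np.linalg.svd(t-mu)[2][2];nn*=np.sign(nn[2])
    print(n,"plane",best,nn.round(3),mu.round(3),"yaw",np.arctan2(-nn[1],-nn[0]).round(3),"offset",(mu@nn).round(4),t.min(0).round(3),t.max(0).round(3))
    # vertical side face (right): normal ~ -y
    p2=p[~bi];best=0
    for _ in range(3000):
        t=p2[rng.choice(len(p2),2,False),:2]; e=t[1]-t[0]; l=np.linalg.norm(e)
        if l<.03: continue
        nn=np.array([-e[1],e[0]])/l; i=abs((p2[:,:2]-t[0])@nn)<.003
        if i.sum()>best: best=i.sum();b2=i;bn=nn
    t=p2[b2];mu=t[:,:2].mean(0);e=np.linalg.svd(t[:,:2]-mu)[2][0];print(" side face",best,mu.round(4),"dir yaw",np.arctan2(e[1],e[0]).round(3),t.min(0).round(3),t.max(0).round(3))
E
python3 con.py
python3 - <<'E'
from h import *
c,im,d,s=save("wrist"); cv2.imwrite("pics/w1.png",im[:,:,::-1]); print(c["eye"],rot(c).round(3),s["eef_pos"])
E
```

```text
scene 1300 [0.555 0.109 0.035] [0.681 0.261 0.107]
scene plane 535 [-0.452  0.002  0.892] [0.638 0.181 0.084] yaw -0.005 offset -0.2131 [0.555 0.11  0.039] [0.68  0.261 0.107]
 side face 510 [0.6778 0.1828] dir yaw -1.579 [0.674 0.109 0.035] [0.681 0.258 0.107]
side 900 [0.554 0.104 0.035] [0.676 0.264 0.106]
side plane 652 [-0.455 -0.004  0.891] [0.619 0.178 0.074] yaw 0.01 offset -0.2165 [0.554 0.104 0.038] [0.676 0.26  0.105]
 side face 173 [0.6273 0.1122] dir yaw -3.141 [0.556 0.109 0.035] [0.674 0.115 0.095]
[ 0.54628548 -0.30751612  0.37244268] [[ 0.408  0.874  0.264]
 [-0.913  0.391  0.115]
 [-0.003 -0.288  0.958]] [ 0.48025295 -0.33751609  0.23048469]
```

View pics/w1.png

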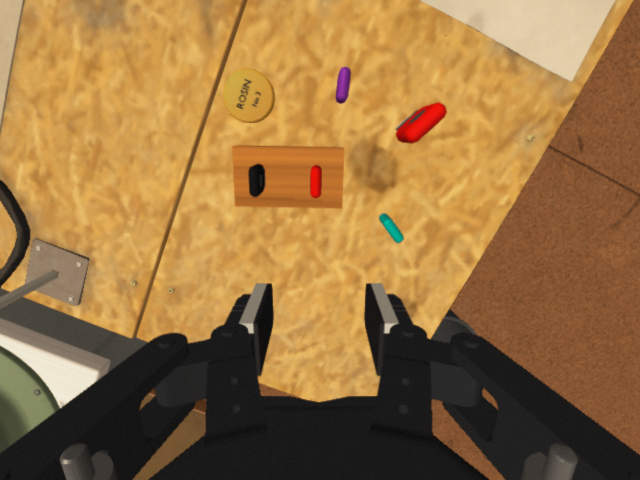

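Wrist view: the red key's top is at (316,181) with its wide side along image vertical, black is at (257,180), and rack corners are at (233,147) and (344,207). The key is nearly aligned with the tool.

```bash
cat > meas.py <<'E'
from h import *
import pickle
c,im,d,s=pickle.load(open("wrist.pkl","rb"))
hsv=cv2.cvtColor(im,cv2.COLOR_RGB2HSV)
H,S,V=cv2.split(hsv); m=(((H<6)|(H>174))&(S>150)).astype(np.uint8); m[:,:280]=0;m[:,360:]=0;m[:130]=0;m[230:]=0
k=np.argwhere(m>0)[:,::-1]; r=cv2.minAreaRect(k.astype(np.float32)); print(r)
z=np.median(d[m>0]); print("z",z)
ctr=px2w(c,*r[0],z);print("key top",ctr.round(4))
bp=cv2.boxPoints(r); w=np.array([px2w(c,*p,z) for p in bp])
e=[w[1]-w[0],w[2]-w[1]]; e=max(e,key=np.linalg.norm); print("len",np.linalg.norm(e),"yaw deg",np.degrees(np.arctan2(e[1],e[0])))
T=R.from_quat(s["orientation"],scalar_first=True).as_matrix()
print("tool x yaw",np.degrees(np.arctan2(T[1,0],T[0,0])),"shift in tool mm",(T.T@(ctr-s["eef_pos"])*1000).round(1))
rc=[px2w(c,u,v,d[v,u]).round(4) for u,v in[(236,150),(341,150),(341,205),(236,205)]];print(rc)
e=rc[0]-rc[1];print("rack y yaw",np.degrees(np.arctan2(e[1],e[0]))-90)
E
python3 meas.py
```

```text
((315.0, 181.5), (31.0, 10.0), 90.0)
z 0.30272543
key top [ 0.5086 -0.32    0.0682]
len 0.02796602922500377 yaw deg -155.90558854525355
tool x yaw 23.975628256397034 shift in tool mm [ 32.8  -4.1 162.3]
[array([ 0.5011, -0.2383,  0.0343]), array([ 0.5428, -0.3323,  0.0324]), array([ 0.4932, -0.3555,  0.0331]), array([ 0.4493, -0.257 ,  0.0331])]
rack y yaw 23.922888817318224
```

Call:
play_rows:
  commands:
    - [[33, -4, 0, 0, 0, 0, 0.55], [33, -4, 45, 0, 0, 0, 0.55], [33, -4, 90, 0, 0, 0, 0.55], [33, -4, 130, 0, 0, 0, 0.55], [33, -4, 165, 0, 0, 0, 0.55], [33, -4, 183, 0, 0, 0, 0.55], [33, -4, 192, 0, 0, 0, 0.55], [33, -4, 192, 0, 0, 0, 0.55]]

```text
clock: 1.75
eef_pos: [0.5055, -0.3216, 0.0378]
orientation: [-0.002, 0.978, 0.206, -0.001]
force: [-0.6, 1.2, 0.2]
opening: 0.0383
```

Call:
play_rows:
  commands:
    - [[0, 0, 0, 0, 0, 0, 0.7], [0, 0, 0, 0, 0, 0, 1], [0, 0, 0, 0, 0, 0, 1], [0, 0, 0, 0, 0, 0, 1], [0, 0, 0, 0, 0, 0, 1]]

```text
clock: 2.25
eef_pos: [0.5059, -0.3221, 0.039]
orientation: [-0.001, 0.978, 0.206, -0.0]
force: [-2.1, -0.6, 7.6]
opening: 0.0088
```

Call:
play_rows:
  commands:
    - [[0, 0, -15, 0, 0, 0, 1], [0, 0, -45, 0, 0, 0, 1], [0, 0, -90, 0, 0, 0, 1], [0, 0, -135, 0, 0, 0, 1], [0, 0, -180, 0, 0, 0, 1], [0, 0, -225, 0, 0, 0, 1], [0, 0, -240, 0, 0, 0, 1], [0, 0, -240, 0, 0, 0, 1]]

```text
clock: 3.05
eef_pos: [0.5069, -0.3229, 0.2831]
orientation: [0.001, 0.978, 0.206, 0.002]
force: [-0.3, -0.0, -1.0]
opening: 0.0092
```

```bash
cat > plan.py <<'E'
from h import *
# goal pose -> shift/rotvec in tool frame
def goal(P,Rm):
    s=bot.read_state(); T=R.from_quat(s["orientation"],scalar_first=True)
    print("pos",np.round(s["eef_pos"],4),"j",np.round(s["joint_positions"],3),"F",np.round(s["force"],1),"M",np.round(s["moment"],2),"op",round(s["opening"],4),"t",round(s["clock"],2))
    dp=T.as_matrix().T@(np.array(P)-s["eef_pos"])*1000
    dr=(T.inv()*R.from_matrix(Rm)).as_rotvec(degrees=True)
    print("shift",dp.round(1),"turn",dr.round(1)); return dp,dr
xp=np.array([.8916,0,.4529]);yp=np.array([0,1.,0]);n=np.array([-.4529,0,.8916])
PC=np.array([.6125,.185,.070])
def pan(x,y,z): return PC+(x*xp+y*yp+z*n)/1000
def panR(ang=0): # tool x along x' turned by ang (clockwise), z into the panel
    B=np.stack([xp,-yp,-n],1); return B@R.from_rotvec([0,0,ang]).as_matrix()
E
python3 - <<'E'
from plan import *
goal([.52,.137,.28],panR(0)); print(pan(-30,-48,26))
E
```

```text
pos [ 0.5069 -0.3229  0.2831] j [ 0.54   0.433 -0.101  1.605  0.046  1.102 -0.727] F [-0.3 -0.  -1. ] M [-0.07  0.06 -0.01] op 0.0092 t 3.05
shift [ 197.7 -415.5    2.8] turn [-5.5 26.3 23.4]
[0.5739766 0.137     0.0795946]
```

Call:
play_rows:
  commands:
    - [[20, -42, 0, 0, 0, 2, 1], [40, -83, 0, -0.5, 2.5, 4.5, 1], [60, -125, 0, -1, 5, 7, 1], [80, -166, 0, -1.5, 8, 9, 1], [99, -208, 0, -2, 11, 12, 1], [119, -250, 1, -3, 14, 14, 1], [138, -291, 2, -4, 18, 17, 1], [158, -332, 3, -5, 22, 20, 1], [178, -374, 3, -5.5, 25, 22, 1], [198, -415, 3, -5.5, 26.3, 23.4, 1]]

```text
clock: 4.05
eef_pos: [0.5189, 0.0907, 0.2793]
orientation: [0.004, 0.975, 0.007, 0.224]
force: [1.1, -0.2, -0.8]
opening: 0.0093
```

Call:
play_rows:
  commands:
    - [[0, 0, 0, 0, 0, 0, 1], [0, 0, 0, 0, 0, 0, 1]]

```text
clock: 4.25
eef_pos: [0.5181, 0.0913, 0.279]
orientation: [0.004, 0.975, 0.008, 0.223]
force: [0.4, -1.0, -1.1]
opening: 0.0092
```

Run:
```python
from plan import *
goal(pan(-30,-48,26+31+90),panR(0))
c,im,d,s=save("wrist"); cv2.imwrite("pics/w2.png",im[:,:,::-1])
```

```text
pos [0.5181 0.0913 0.279 ] j [-0.215  0.122 -0.196  2.151  0.434  0.492 -2.305] F [ 0.4 -1.  -1.1] M [0.02 0.47 0.01] op 0.0092 t 4.25
shift [-38.1 -46.7  82.7] turn [0.2 1.1 1. ]
```

View pics/w2.png

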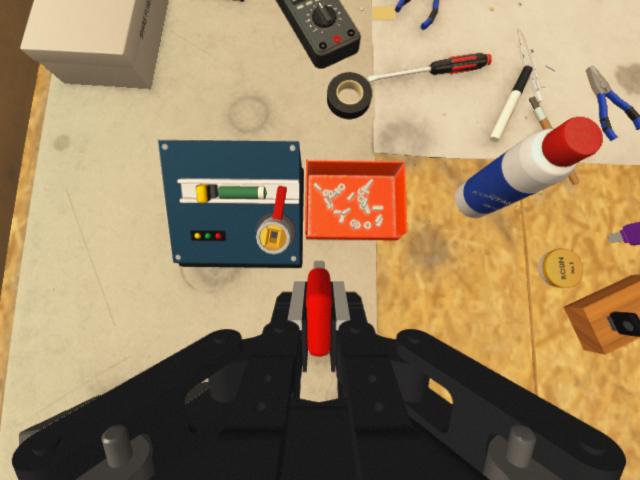

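The view shows the barrel top at about (272,236), the keeper tip at about (281,190), the cell at (242,192), the yellow tab at (205,192) and the key tip at (319,265). Joint 7 is near its limit for a clockwise turn, so I'll flip the tool by half a turn. First, an enlarged crop for the slot angle and console check.

Run:
```python
from plan import *
import pickle
c,im,d,s=pickle.load(open("wrist.pkl","rb"))
for nm,p in dict(barrel=(-30,-48,26),kend=(24,-48,14),tl=(70,75,0),tr=(70,-75,0),bl=(-70,75,0),br=(-70,-75,0),tab=(17,55-10,30)).items(): print(nm,w2px(c,pan(*p)).round(1))
for u,v in[(230,155),(200,220),(190,250),(235,250)]:
    w=px2w(c,u,v,d[v,u]); print((w-PC)@n*1000)
o=cv2.resize(im[125:275,150:310],None,fx=4.5,fy=4,interpolation=2)
o=cv2.resize(im[125:275,150:350],None,fx=4,fy=4,interpolation=2)
cv2.imwrite("pics/c2.png",o[:,:,::-1])
```

```text
barrel [275.2 239.6]
kend [275.5 187.9]
tl [161.1 141. ]
tr [301.7 143. ]
bl [175.4 262.9]
br [301.3 265. ]
tab [183.3 195.9]
0.8078748288191784
0.2763530549248743
0.7073663933290207
0.6780237971834923
```

View pics/c2.png

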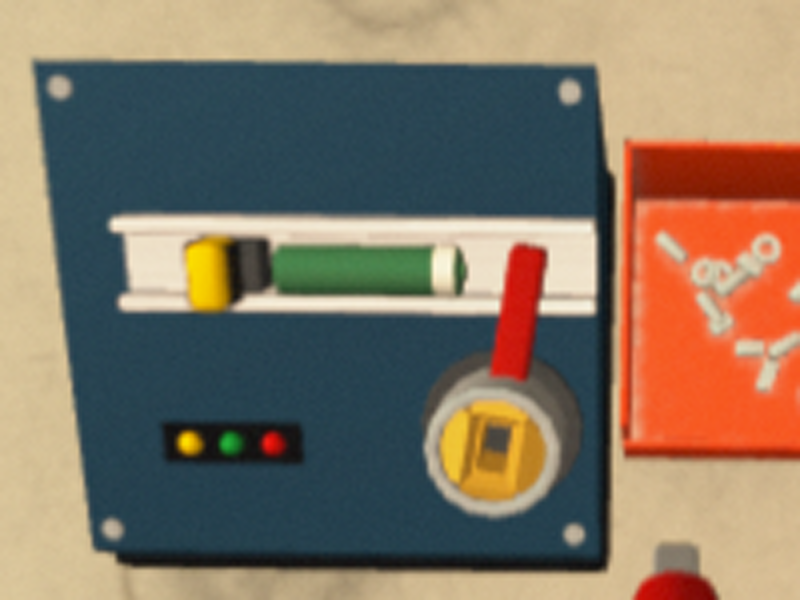

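Call:
play_rows:
  commands:
    - [[0, 0, 0, 0, 0, -8, 1], [0, 0, 0, 0, 0, -16, 1], [0, 0, 0, 0, 0, -24, 1], [0, 0, 0, 0, 0, -32, 1], [0, 0, 0, 0, 0, -40, 1], [0, 0, 0, 0, 0, -48, 1], [0, 0, 0, 0, 0, -56, 1], [0, 0, 0, 0, 0, -64, 1], [0, 0, 0, 0, 0, -72, 1], [0, 0, 0, 0, 0, -80, 1]]

```text
clock: 5.3
eef_pos: [0.5185, 0.0885, 0.279]
orientation: [0.147, 0.741, 0.634, 0.167]
force: [-0.7, -0.1, 0.3]
opening: 0.0092
```

Call:
play_rows:
  commands:
    - [[0, 0, 0, 0, 0, -8, 1], [0, 0, 0, 0, 0, -16, 1], [0, 0, 0, 0, 0, -24, 1], [0, 0, 0, 0, 0, -32, 1], [0, 0, 0, 0, 0, -40, 1], [0, 0, 0, 0, 0, -48, 1], [0, 0, 0, 0, 0, -56, 1], [0, 0, 0, 0, 0, -64, 1], [0, 0, 0, 0, 0, -72, 1], [0, 0, 0, 0, 0, -80, 1]]

```text
clock: 6.3
eef_pos: [0.5186, 0.0867, 0.279]
orientation: [0.22, 0.158, 0.962, 0.032]
force: [-1.2, -0.2, -0.6]
opening: 0.009
```

Correction from the crop: the console is about +2 mm in y and +1.5 mm up-slope of the estimate, and the keeper and slot are turned about 9° clockwise. I'll approach with the tool flipped.

```bash
sed -i 's/PC=np.array(\[.6125,.185,.070\])/PC=np.array([.6135,.187,.0705])/' plan.py
python3 - <<'E'
from plan import *
goal(pan(-30,-48,26+31+25),panR(np.pi+.16))
E
```

```text
pos [0.5186 0.0867 0.279 ] j [ 0.128  0.147 -0.563  2.137  0.539  0.527  0.409] F [-1.2 -0.2 -0.6] M [0.03 0.51 0.03] op 0.009 t 6.3
shift [ 51.8  38.9 147.2] turn [-0.7 -1.1 -9.4]
```

Call:
play_rows:
  commands:
    - [[15, 11, 20, 0, 0, -4, 1], [35, 26, 50, -0.7, -1.1, -9.4, 1], [52, 39, 85, -0.7, -1.1, -9.4, 1], [52, 39, 115, -0.7, -1.1, -9.4, 1], [52, 39, 147, -0.7, -1.1, -9.4, 1], [52, 39, 147, -0.7, -1.1, -9.4, 1], [52, 39, 147, -0.7, -1.1, -9.4, 1]]

```text
clock: 7.0
eef_pos: [0.5491, 0.1379, 0.1301]
orientation: [0.232, 0.078, 0.969, 0.018]
force: [-1.3, 1.0, -0.2]
opening: 0.0091
```

Run:
```python
from plan import *
goal(pan(-30,-48,26+31+25),panR(np.pi+.16))
o=[]
c,im,d,s=save("wrist"); o.append(cv2.resize(im,(400,300),interpolation=3))
P=pan(-30,-48,26); print(w2px(c,P))
u,v=w2px(c,P).astype(int); 
def crop(im,u,v,h,w,W,H): u=np.clip(u,w,640-w);v=np.clip(v,h,480-h);return cv2.resize(im[v-h:v+h,u-w:u+w],(W,H),interpolation=2)
o.append(crop(im,u,v,60,80,400,300))
for n_ in("scene","side"):
    c,im,d,s=save(n_); u,v=w2px(c,pan(-30,-48,45)).astype(int); print(n_,u,v); o.append(crop(im,u,v,30,40,400,300))
cv2.imwrite("pics/a3.png",np.vstack([np.hstack(o[:2]),np.hstack(o[2:])])[:,:,::-1])
```

```text
pos [0.5491 0.1379 0.1301] j [-0.217  0.46  -0.319  2.212  1.416  0.354 -0.394] F [-1.3  1.  -0.2] M [0.03 0.49 0.01] op 0.0091 t 7.0
shift [-0.2  1.1  0.3] turn [-0.1 -0.  -0. ]
[319.71455736 260.49029322]
scene 375 199
side 320 179
```

View pics/a3.png

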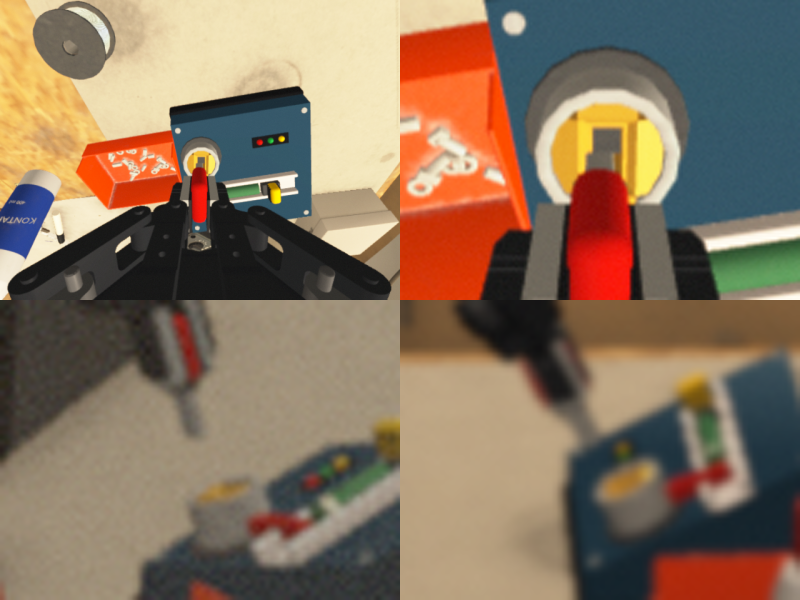

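Run:
```python
from plan import *
import pickle
c,im,d,s=pickle.load(open("wrist.pkl","rb"))
T=R.from_quat(s["orientation"],scalar_first=True).as_matrix()
f=lambda x,y,z:w2px(c,s["eef_pos"]+T@np.array([x,y,z])/1000).round(1)
for z in(29,31,33):
  for x in(0,3,6): print(z,x,f(x,0,z), f(x+6,0,z))
print("top of key",f(14,0,-29),f(0,0,-29),f(17,0,-29))
print("mouth plane axis",f(0,0,56), "1mm x",f(1,0,56),"1mm y",f(0,1,56))
for k in(-18.5,0,18.5): print("barrel",w2px(c,pan(-30+k,-48,26)).round(1),w2px(c,pan(-30,-48+k,26)).round(1))
# depth on ring white near mouth
m=(im.min(2)>170); 
for v in range(232,262,4):
    r=[(u,round(float((px2w(c,u,v,d[v,u])-PC)@n*1000),1)) for u in(292,296,302,345,350)]; print(v,r)
cv2.imwrite("pics/a4.png",cv2.resize(im[225:325,260:380],None,fx=6,fy=6,interpolation=2)[:,:,::-1])
```

```text
29 0 [317.6 277.5] [317.6 267.4]
29 3 [317.6 272.5] [317.6 262.2]
29 6 [317.6 267.4] [317.6 257.1]
31 0 [317.6 276.1] [317.6 266. ]
31 3 [317.6 271.1] [317.6 260.9]
31 6 [317.6 266. ] [317.6 255.8]
33 0 [317.6 274.7] [317.6 264.7]
33 3 [317.6 269.7] [317.6 259.7]
33 6 [317.6 264.7] [317.6 254.6]
top of key [317.3 305.3] [317.2 337.7] [317.3 298. ]
mouth plane axis [317.7 260.2] 1mm x [317.7 258.7] 1mm y [319.3 260.2]
barrel [315.  232.6] [290.8 264.8]
barrel [319.7 260.5] [319.7 260.5]
barrel [324.2 287. ] [348.9 256.1]
232 [(292, 1.7), (296, 4.3), (302, 4.4), (345, 4.7), (350, 0.7)]
236 [(292, 4.7), (296, 5.9), (302, 12.0), (345, 5.7), (350, 4.7)]
240 [(292, 4.8), (296, 5.0), (302, 22.1), (345, 9.2), (350, 5.9)]
244 [(292, 4.8), (296, 5.0), (302, 27.7), (345, 21.1), (350, 3.4)]
248 [(292, 5.1), (296, 26.3), (302, 26.8), (345, 26.4), (350, 5.5)]
252 [(292, 4.8), (296, 26.0), (302, 25.6), (345, 27.2), (350, 5.2)]
256 [(292, 4.6), (296, 26.9), (302, 24.1), (345, 27.0), (350, 4.7)]
260 [(292, 4.8), (296, 25.6), (302, 23.8), (345, 27.8), (350, 26.6)]
```

View pics/a4.png

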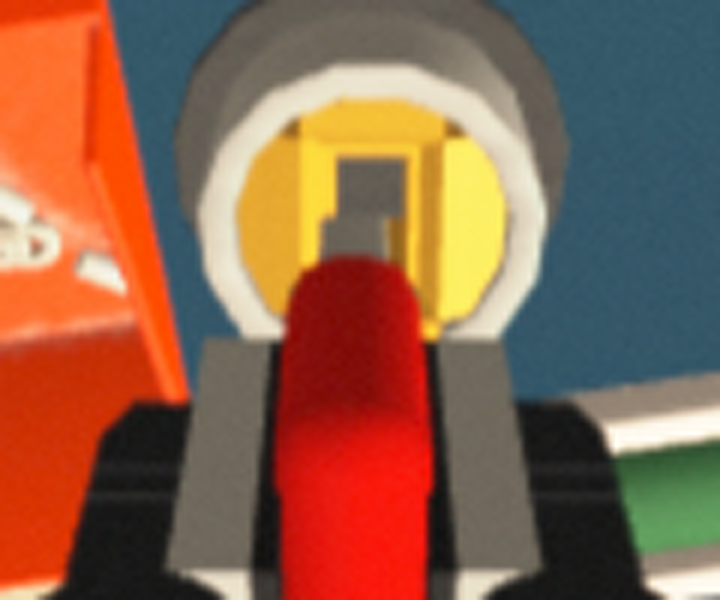

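```bash
cat > tri.py <<'E'
from plan import *
import pickle
from scipy.optimize import least_squares
ca={k:pickle.load(open(k+".pkl","rb")) for k in("scene","side","wrist")}
def tri(obs):
    f=lambda P:np.concatenate([w2px(ca[k][0],P)-o for k,o in obs.items()])
    r=least_squares(f,[.56,.14,.1]); return r.x,r.fun
E
python3 - <<'E'
from tri import *
s=ca["wrist"][3];T=R.from_quat(s["orientation"],scalar_first=True).as_matrix()
t,e1=tri({"scene":(373.4,196),"side":(318,178)});b,e2=tri({"scene":(379.4,207.4),"side":(326,185)})
print(t.round(4),e1.round(1),b.round(4),e2.round(1),"diff tool mm",(T.T@(b-t)*1000).round(1),"nominal mouth",pan(-30,-48,26),"tip rel tcp",(T.T@(t-s["eef_pos"])*1000).round(1),"barrel in tool",(T.T@(b-s["eef_pos"])*1000).round(1))
f=lambda x,y,z:w2px(ca["wrist"][0],s["eef_pos"]+T@np.array([x,y,z])/1000).round(1)
print(f(11,-5,0),f(11,-16,0),f(11,5,0),f(11,0,0))
E
```

```text
[0.5595 0.1388 0.1036] [-0.   0.3 -0.1 -0.3] [0.5809 0.1376 0.0828] [-0.   0.2 -0.1 -0.2] diff tool mm [-9.8  0.4 28.2] nominal mouth [0.5749766 0.139     0.0800946] tip rel tcp [ 2.9  0.5 28.3] barrel in tool [-6.9  0.9 56.5]
[306.6 280.8] [282.7 280.7] [328.3 280.8] [317.5 280.8]
```

Both measurements agree that the key sits about +3 mm in tool x within the grip. The slot needs a shift of about −5 mm in x and +2 mm in y. I'll shift, advance 17 mm and look again.

Call:
play_rows:
  commands:
    - [[-3, 1, 0, 0, 0, 0, 1], [-5, 2, 0, 0, 0, 0, 1], [-5, 2, 8, 0, 0, 0, 1], [-5, 2, 17, 0, 0, 0, 1], [-5, 2, 17, 0, 0, 0, 1], [-5, 2, 17, 0, 0, 0, 1]]

```text
clock: 7.75
eef_pos: [0.5621, 0.1397, 0.1194]
orientation: [0.233, 0.079, 0.969, 0.019]
force: [-0.4, -1.1, -0.1]
opening: 0.009
```

Run:
```python
from plan import *
goal(pan(-30,-48,26+31+8),panR(np.pi+.16))
c,im,d,s=save("wrist"); a=cv2.resize(im[200:300,270:370],(400,400),interpolation=2)
c,im,d,s=save("side"); b=cv2.resize(im[154:204,295:345],(400,400),interpolation=2)
cv2.imwrite("pics/a5.png",np.hstack([a,b])[:,:,::-1])
```

```text
pos [0.5621 0.1397 0.1194] j [-0.22   0.495 -0.307  2.19   1.472  0.35  -0.438] F [-0.4 -1.1 -0.1] M [-0.02  0.5  -0.  ] op 0.009 t 7.75
shift [ 6.1 -1.7  1.8] turn [-0.   0.1 -0.1]
```

View pics/a5.png

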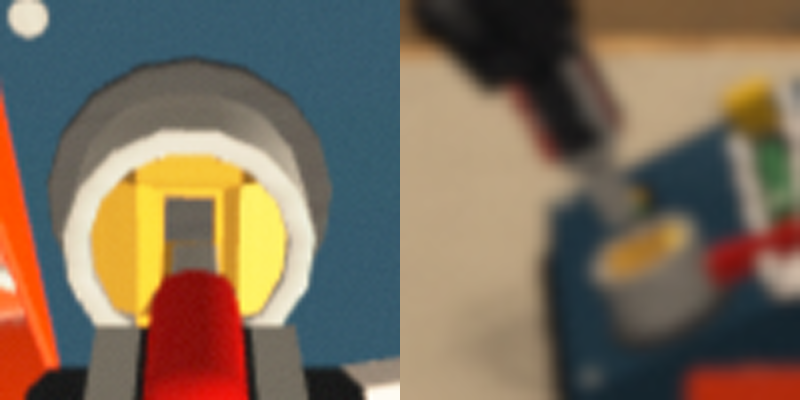

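The blade is over the slot; the residuals are about +0.5 mm in x and −0.6 mm in y. Inserting now.

Call:
play_rows:
  commands:
    - [[0.5, -0.6, 2, 0, 0, 0, 1], [0.5, -0.6, 5, 0, 0, 0, 1], [0.5, -0.6, 8, 0, 0, 0, 1], [0.5, -0.6, 11, 0, 0, 0, 1], [0.5, -0.6, 14, 0, 0, 0, 1], [0.5, -0.6, 16, 0, 0, 0, 1], [0.5, -0.6, 16, 0, 0, 0, 1]]

```text
clock: 8.55
eef_pos: [0.5689, 0.1391, 0.1047]
orientation: [0.233, 0.079, 0.969, 0.019]
force: [-0.3, -0.7, -0.6]
opening: 0.009
```

Run:
```python
from plan import *
goal(pan(-30,-48,26+31),panR(np.pi+.16))
s=bot.read_state();T=R.from_quat(s["orientation"],scalar_first=True).as_matrix();print("Ftool",(T.T@s["force"]).round(1))
```

```text
pos [0.5689 0.1391 0.1047] j [-0.216  0.532 -0.304  2.181  1.558  0.351 -0.516] F [-0.3 -0.7 -0.6] M [ 0.02  0.48 -0.04] op 0.009 t 8.55
shift [ 5.6 -1.1 -6.4] turn [-0.   0.1 -0.1]
Ftool [ 0.5 -0.7  0.4]
```

Call:
play_rows:
  commands:
    - [[0, 0, 3, 0, 0, 0, 1], [0, 0, 6, 0, 0, 0, 1], [0, 0, 9, 0, 0, 0, 1], [0, 0, 12, 0, 0, 0, 1], [0, 0, 14, 0, 0, 0, 1], [0, 0, 14, 0, 0, 0, 1]]

```text
clock: 9.15
eef_pos: [0.5752, 0.1391, 0.0919]
orientation: [0.233, 0.079, 0.969, 0.019]
force: [-0.4, 0.5, 0.2]
opening: 0.0087
```

```bash
cat > st.py <<'E'
from plan import *
goal(pan(-30,-48,26+31-24),panR(np.pi+.16))
s=bot.read_state();T=R.from_quat(s["orientation"],scalar_first=True).as_matrix();print("Ftool",(T.T@s["force"]).round(1))
E
python3 st.py
```

```text
pos [0.5752 0.1391 0.0919] j [-0.208  0.565 -0.308  2.171  1.624  0.356 -0.572] F [-0.4  0.5  0.2] M [0.02 0.57 0.  ] op 0.0087 t 9.15
shift [ 5.5 -1.   3.4] turn [-0.   0.1 -0.1]
Ftool [ 0.4  0.4 -0.4]
```

Call:
play_rows:
  commands:
    - [[0, 0, 1, 0, 0, 0, 1], [0, 0, 2, 0, 0, 0, 1], [0, 0, 3, 0, 0, 0, 1], [0, 0, 4, 0, 0, 0, 1], [0, 0, 4, 0, 0, 0, 1]]

```text
clock: 9.65
eef_pos: [0.5768, 0.1393, 0.0893]
orientation: [0.234, 0.078, 0.969, 0.019]
force: [-21.4, -3.7, 31.9]
opening: 0.0089
```

```bash
python3 st.py
```

```text
pos [0.5768 0.1393 0.0893] j [-0.205  0.572 -0.311  2.169  1.642  0.359 -0.587] F [-21.4  -3.7  31.9] M [-0.79  1.42 -0.43] op 0.0089 t 9.65
shift [ 5.7 -1.2  0.4] turn [ 0.   0.2 -0.1]
Ftool [  3.9  -4.4 -38.2]
```

Firm contact at exactly the expected depth, so the key is home. I'll turn clockwise about the key axis, which is 3 mm off the TCP along tool x.

Call:
play_rows:
  commands:
    - [[0, -0.4, 0.3, 0, 0, 8, 1], [0.1, -0.8, 0.3, 0, 0, 16, 1], [0.3, -1.2, 0.3, 0, 0, 24, 1], [0.5, -1.6, 0.3, 0, 0, 32, 1], [0.7, -1.9, 0.3, 0, 0, 40, 1], [1, -2.2, 0.3, 0, 0, 48, 1]]

```text
clock: 10.25
eef_pos: [0.5755, 0.1369, 0.0891]
orientation: [0.206, 0.468, 0.852, 0.113]
force: [-13.3, -4.3, 19.8]
opening: 0.009
```

```bash
python3 st.py
```

```text
pos [0.5755 0.1369 0.0891] j [-0.105  0.587 -0.436  2.17   1.641  0.426 -1.405] F [-13.3  -4.3  19.8] M [-0.83  1.18 -0.26] op 0.009 t 10.25
shift [ 4.2 -2.7  0.7] turn [  0.1   0.2 -48.4]
Ftool [ -2.2  -4.6 -23.7]
```

Call:
play_rows:
  commands:
    - [[0, -0.4, 0.2, 0, 0, 7, 1], [0.1, -0.7, 0.2, 0, 0, 13, 1], [0.2, -0.9, 0.2, 0, 0, 17, 1], [0.2, -1, 0.2, 0, 0, 20, 1], [0.2, -1, 0.2, 0, 0, 20, 1]]

```text
clock: 10.75
eef_pos: [0.5746, 0.1365, 0.0888]
orientation: [0.183, 0.61, 0.757, 0.147]
force: [-7.6, -2.3, 9.8]
opening: 0.0094
```

```bash
cat >> st.py <<'E'
print("Mtool",(T.T@s["moment"]).round(2))
E
python3 st.py
python3 - <<'E'
from plan import *
c,im,d,s=save("side"); b=cv2.resize(im[139:219,280:380],(400,320),interpolation=2)
c,im,d,s=save("scene"); a=cv2.resize(im[164:244,340:440],(400,320),interpolation=2)
cv2.imwrite("pics/a6.png",np.hstack([a,b])[:,:,::-1])
E
```

```text
pos [0.5746 0.1365 0.0888] j [-0.068  0.595 -0.485  2.17   1.644  0.454 -1.749] F [-7.6 -2.3  9.8] M [-0.33  0.9  -0.05] op 0.0094 t 10.75
shift [ 3.2 -2.9  0.9] turn [  0.1   0.2 -68.5]
Ftool [ -1.8  -2.7 -12.2]
Mtool [ 0.94 -0.11 -0.11]
```

View pics/a6.png

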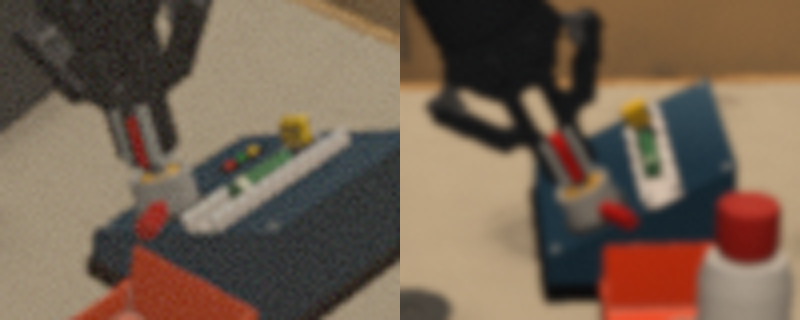

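The keeper has swung clear of the channel in both views. I'll press a little further to feel the stop.

Call:
play_rows:
  commands:
    - [[0, -0.2, 0.2, 0, 0, 4, 1], [0.1, -0.4, 0.2, 0, 0, 7, 1], [0.1, -0.4, 0.2, 0, 0, 7, 1], [0.1, -0.4, 0.2, 0, 0, 7, 1]]

```text
clock: 11.25
eef_pos: [0.5743, 0.1364, 0.0887]
orientation: [0.174, 0.654, 0.719, 0.158]
force: [-4.9, -1.1, 7.6]
opening: 0.0089
```

```bash
python3 st.py
```

```text
pos [0.5743 0.1364 0.0887] j [-0.056  0.598 -0.502  2.171  1.645  0.463 -1.868] F [-4.9 -1.1  7.6] M [-0.32  0.77 -0.04] op 0.0089 t 11.25
shift [ 2.9 -3.   1. ] turn [  0.2   0.3 -75.4]
Ftool [-1.  -1.  -9.1]
Mtool [ 0.79 -0.23 -0.11]
```

Call:
play_rows:
  commands:
    - [[0, -0.2, 0.2, 0, 0, 4, 1], [0.1, -0.4, 0.2, 0, 0, 8, 1], [0.1, -0.4, 0.2, 0, 0, 8, 1], [0.1, -0.4, 0.2, 0, 0, 8, 1]]

```text
clock: 11.65
eef_pos: [0.5739, 0.1363, 0.0885]
orientation: [0.163, 0.703, 0.672, 0.17]
force: [-4.7, -1.8, 6.4]
opening: 0.009
```

```bash
python3 st.py
```

```text
pos [0.5739 0.1363 0.0885] j [-0.042  0.602 -0.521  2.171  1.647  0.475 -2.006] F [-4.7 -1.8  6.4] M [-0.4   0.81 -0.04] op 0.009 t 11.65
shift [ 2.6 -2.9  0.9] turn [  0.2   0.3 -83.4]
Ftool [-1.9 -1.2 -7.8]
Mtool [ 0.79 -0.41 -0.15]
```

```bash
cat > keep.py <<'E'
from plan import *
import pickle
def red(n,c,im):
    m=(im[:,:,0]>90)&(im[:,:,1]<60)&(im[:,:,2]<70)
    p=pan(-30+35*np.cos(1.2),-48-35*np.sin(1.2),9); u,v=w2px(c,p).astype(int)
    k=np.zeros_like(m);k[v-12:v+12,u-14:u+14]=1;m&=k
    nn,l,st,ce=cv2.connectedComponentsWithStats(m.astype(np.uint8))
    print(n,"pred",u,v,[(st[i].tolist(),ce[i].round(1).tolist()) for i in range(1,nn) if st[i][4]>8])
    for L in(.9,1.1,1.2,1.3,1.4): print("  L",L,w2px(c,pan(-30+54*np.cos(L),-48-54*np.sin(L),12)).round(1), w2px(c,pan(-30+38*np.cos(L),-48-38*np.sin(L),12)).round(1))
for n in("scene","side"):
    c,im,d,s=pickle.load(open(n+".pkl","rb")); red(n+" old",c,im)
    c,im,d,s=save(n); red(n+" new",c,im)
E
python3 keep.py
```

```text
scene old pred 374 219 [([374, 215, 8, 9, 48], [377.5, 219.1]), ([373, 226, 7, 5, 20], [375.8, 228.8])]
  L 0.9 [378.5 220.2] [378.8 217.9]
  L 1.1 [374.  221.2] [375.6 218.6]
  L 1.2 [371.8 221.6] [374.1 218.9]
  L 1.3 [369.7 221.8] [372.6 219.1]
  L 1.4 [367.7 222. ] [371.2 219.2]
scene new pred 374 219 [([370, 215, 10, 9, 59], [374.7, 219.3]), ([373, 226, 6, 5, 14], [375.1, 228.6])]
  L 0.9 [378.5 220.2] [378.8 217.9]
  L 1.1 [374.  221.2] [375.6 218.6]
  L 1.2 [371.8 221.6] [374.1 218.9]
  L 1.3 [369.7 221.8] [372.6 219.1]
  L 1.4 [367.7 222. ] [371.2 219.2]
side old pred 331 194 [([322, 182, 4, 3, 11], [323.6, 182.9]), ([330, 190, 9, 6, 34], [334.2, 192.1]), ([331, 200, 14, 6, 83], [337.6, 202.5])]
  L 0.9 [338.8 191.5] [334.9 190.9]
  L 1.1 [335.9 194. ] [332.9 192.7]
  L 1.2 [334.2 195.2] [331.7 193.5]
  L 1.3 [332.5 196.3] [330.5 194.3]
  L 1.4 [330.7 197.4] [329.3 195.1]
side new pred 331 194 [([320, 182, 5, 4, 13], [322.5, 183.0]), ([329, 191, 7, 7, 31], [331.9, 193.8]), ([331, 200, 14, 6, 83], [337.6, 202.5])]
  L 0.9 [338.8 191.5] [334.9 190.9]
  L 1.1 [335.9 194. ] [332.9 192.7]
  L 1.2 [334.2 195.2] [331.7 193.5]
  L 1.3 [332.5 196.3] [330.5 194.3]
  L 1.4 [330.7 197.4] [329.3 195.1]
```

The keeper is still following, now at about 1.2 rad, so the blade's slack in the slot explains the lag. I'll turn on to the stop.

Call:
play_rows:
  commands:
    - [[0, -0.2, 0.2, 0, 0, 4, 1], [0.1, -0.4, 0.2, 0, 0, 8, 1], [0.1, -0.5, 0.2, 0, 0, 11, 1], [0.1, -0.5, 0.2, 0, 0, 11, 1], [0.1, -0.5, 0.2, 0, 0, 11, 1]]

```text
clock: 12.25
eef_pos: [0.5732, 0.1369, 0.0881]
orientation: [0.146, 0.763, 0.602, 0.185]
force: [-5.6, 1.6, 4.9]
opening: 0.0091
```

```bash
python3 st.py; python3 keep.py | grep -v " L"
```

```text
pos [0.5732 0.1369 0.0881] j [-0.023  0.608 -0.547  2.172  1.648  0.489 -2.194] F [-5.6  1.6  4.9] M [0.13 1.08 0.51] op 0.0091 t 12.25
shift [ 1.6 -2.5  0.9] turn [  0.2   0.2 -94.3]
Ftool [ 0.9 -3.1 -6.9]
Mtool [ 1.13  0.08 -0.39]
scene old pred 374 219 [([370, 215, 10, 9, 59], [374.7, 219.3]), ([373, 226, 6, 5, 14], [375.1, 228.6])]
scene new pred 374 219 [([370, 215, 10, 10, 62], [374.6, 219.4]), ([373, 226, 8, 5, 20], [375.4, 228.4])]
side old pred 331 194 [([320, 182, 5, 4, 13], [322.5, 183.0]), ([329, 191, 7, 7, 31], [331.9, 193.8]), ([331, 200, 14, 6, 83], [337.6, 202.5])]
side new pred 331 194 [([320, 182, 4, 4, 11], [321.8, 183.4]), ([329, 191, 7, 7, 31], [331.9, 193.8]), ([331, 200, 14, 6, 83], [337.6, 202.5])]
```

At the stop: the torque rose to 0.39 N m and the keeper stopped moving. I'll relieve the twist slightly, release and retreat along the axis.

Call:
play_rows:
  commands:
    - [[0, 0, 0, 0, 0, -3, 1], [0, 0, 0, 0, 0, -3, 0.8], [0, 0, 0, 0, 0, -3, 0.6], [0, 0, 0, 0, 0, -3, 0.6], [0, 0, 0, 0, 0, -3, 0.6]]

```text
clock: 12.85
eef_pos: [0.5732, 0.1369, 0.0881]
orientation: [0.151, 0.747, 0.622, 0.181]
force: [0.4, 0.3, 0.2]
opening: 0.0345
```

Call:
play_rows:
  commands:
    - [[0, 0, -10, 0, 0, 0, 0.6], [0, 0, -30, 0, 0, 0, 0.6], [0, 0, -60, 0, 0, 0, 0.6], [0, 0, -100, 0, 0, 0, 0.8], [0, 0, -120, 0, 0, 0, 1], [0, 0, -120, 0, 0, 0, 1]]

```text
clock: 13.45
eef_pos: [0.5185, 0.1373, 0.1974]
orientation: [0.152, 0.747, 0.621, 0.182]
force: [-0.1, 0.3, -0.7]
opening: -0.0
```

Run:
```python
from plan import *
goal(pan(17,60,80),panR(np.pi+1.3))
c,im,d,s=save("wrist"); cv2.imwrite("pics/w7.png",im[:,:,::-1])
print(w2px(c,pan(-30,-48,26)),w2px(c,pan(17,34,30)))
```

```text
pos [0.5185 0.1373 0.1974] j [ 0.018  0.321 -0.625  2.223  1.123  0.475 -1.707] F [-0.1  0.3 -0.7] M [0.01 0.47 0.01] op -0.0 t 13.45
shift [115.8  22.9  76.6] turn [  0.5   0.  -26. ]
[315.5294291  226.33414565] [356.81854546 113.4655587 ]
```

View pics/w7.png

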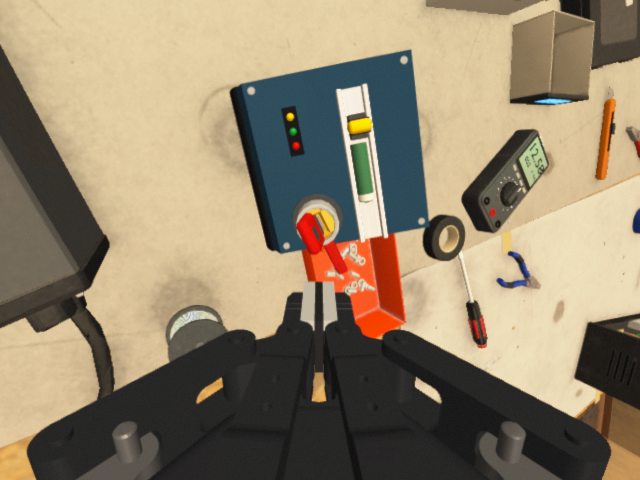

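The key is seated and turned, with its bow at (310,235) and the keeper pointing away at (342,270). The channel is clear, the tab's top is at about (360,126), and the cell runs from (355,143) to (367,200). Now the ejector.

Run:
```python
from plan import *
import pickle
c,im,d,s=pickle.load(open("wrist.pkl","rb"))
B=np.stack([xp,yp,n],1)
def ray(u,v,zp):
    a=px2w(c,u,v,1.);e=np.array(c["eye"]);q=B.T@(e-PC);r=B.T@(a-e);return (q+r*(zp/1000-q[2])/r[2])*1000
for nm,u,v,z in[("tab",360,125.5,30),("tabL",360,117,30),("barrel",319,219,26),("tl",412,51,0),("bl",233,90,0),("br",272,250,0),("tr",427,228,0),("cell end",368,200,9),("chan top R",385,236,10),("chan wall Rlow",360,238,10)]: print(nm,ray(u,v,z).round(1))
for u,v in[(360,122),(360,129)]: print((B.T@(px2w(c,u,v,d[v,u])-PC)*1000).round(1))
goal(pan(17,75,90),panR(np.pi))
```

```text
tab [18.1 25.  30. ]
tabL [19.  31.1 30. ]
barrel [-26.  -42.3  26. ]
tl [71.9 74.7  0. ]
bl [-76.9  72.    0. ]
br [-75.6 -69.9   0. ]
tr [ 69.7 -75.1   0. ]
cell end [ 18.5 -37.4   9. ]
chan top R [ 28.8 -72.4  10. ]
chan wall Rlow [  6.5 -70.1  10. ]
[18.4 27.5 30.1]
[17.5 22.4 31.2]
pos [0.5187 0.1369 0.196 ] j [ 0.017  0.324 -0.623  2.223  1.127  0.475 -1.711] F [ 0.1 -0.4  0.1] M [ 0.01  0.5  -0.  ] op -0.0003 t 13.5
shift [131.1  20.6  65.1] turn [   0.3    0.3 -100.5]
```

Call:
play_rows:
  commands:
    - [[10, 2, 0, 0, 0, -8, 1], [25, 4, 0, 0, 0, -16, 1], [40, 6, 0, 0, 0, -24, 1], [55, 8, 5, 0, 0, -32, 1], [70, 11, 10, 0, 0, -40, 1], [85, 13, 20, 0, 0, -48, 1], [100, 16, 30, 0, 0, -56, 1], [115, 20, 40, 0, 0, -64, 1], [115, 20, 50, 0, 0, -72, 1], [115, 20, 60, 0, 0, -80, 1]]

```text
clock: 14.5
eef_pos: [0.5827, 0.2465, 0.1594]
orientation: [0.232, 0.171, 0.957, 0.041]
force: [0.9, -0.6, -1.2]
opening: -0.0002
```

Run:
```python
from plan import *
goal(pan(17,60,60),panR(np.pi))
```

```text
pos [0.5827 0.2465 0.1594] j [-0.072  0.581 -0.758  1.998  1.267  0.711 -0.472] F [ 0.9 -0.6 -1.2] M [-0.    0.51  0.01] op -0.0002 t 14.5
shift [-3.6  1.8 33.2] turn [  0.    0.4 -20.2]
```

Call:
play_rows:
  commands:
    - [[-3.6, 1.8, 10, 0, 0.4, -8, 1], [-3.6, 1.8, 20, 0, 0.4, -16, 1], [-3.6, 1.8, 33, 0, 0.4, -20.2, 1], [-3.6, 1.8, 45, 0, 0.4, -20.2, 1], [-3.6, 1.8, 55, 0, 0.4, -20.2, 1], [-3.6, 1.8, 55, 0, 0.4, -20.2, 1]]

```text
clock: 15.1
eef_pos: [0.6114, 0.2466, 0.1104]
orientation: [0.232, 0.001, 0.973, 0.0]
force: [-1.4, -0.2, 0.3]
opening: -0.0001
```

Run:
```python
from plan import *
goal(pan(17,60,18),panR(np.pi))
c,im,d,s=save("wrist"); a=cv2.resize(im,(400,300),interpolation=3)
c,im,d,s=save("side"); b=cv2.resize(im[129:219,280:400],(400,300),interpolation=2)
cv2.imwrite("pics/w8.png",np.hstack([a,b])[:,:,::-1])
```

```text
pos [0.6114 0.2466 0.1104] j [-0.076  0.697 -0.73   1.955  1.385  0.705 -0.179] F [-1.4 -0.2  0.3] M [-0.06  0.49  0.03] op -0.0001 t 15.1
shift [-0.8  0.4 18.6] turn [-0.  -0.1 -0.1]
```

View pics/w8.png

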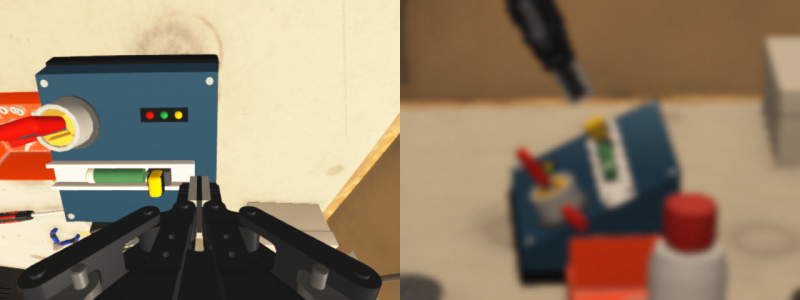

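Call:
play_rows:
  commands:
    - [[-1, 0, 10, 0, 0, 0, 1], [-1, 0, 18, 0, 0, 0, 1], [-1, -8, 18, 0, 0, 0, 1], [-1, -16, 18, 0, 0, 0, 1], [-1, -24, 18, 0, 0, 0, 1], [-1, -32, 18, 0, 0, 0, 1], [-1, -40, 18, 0, 0, 0, 1], [-1, -48, 18, 0, 0, 0, 1], [-1, -54, 18, 0, 0, 0, 1], [-1, -60, 18, 0, 0, 0, 1]]

```text
clock: 16.2
eef_pos: [0.6204, 0.1869, 0.0966]
orientation: [0.232, 0.0, 0.973, 0.001]
force: [-0.6, 4.1, 0.4]
opening: -0.0
```

Run:
```python
from plan import *
goal(pan(17,-40,18),panR(np.pi))
c,im,d,s=save("wrist"); a=cv2.resize(im,(400,300),interpolation=3)
c,im,d,s=save("side"); b=cv2.resize(im[129:219,280:400],(400,300),interpolation=2)
cv2.imwrite("pics/w9.png",np.hstack([a,b])[:,:,::-1])
```

```text
pos [0.6204 0.1869 0.0966] j [ 0.017  0.693 -0.696  2.007  1.467  0.624 -0.177] F [-0.6  4.1  0.4] M [0.82 0.5  0.39] op -0.0 t 16.2
shift [  0.9 -39.9   2.1] turn [ 0.1 -0.  -0.1]
```

View pics/w9.png

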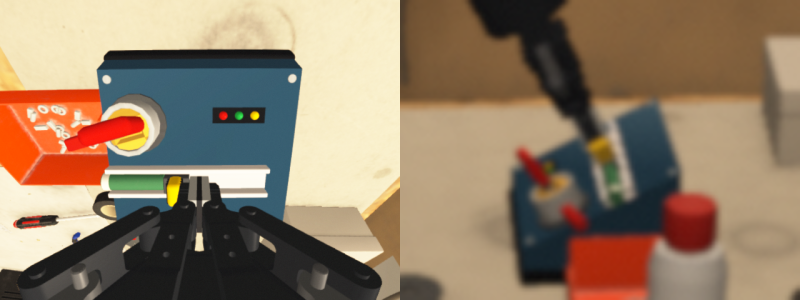

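The tab is moving, with about 4 N of spring force and the cell sliding ahead; its end is near the channel mouth. Continuing.

Call:
play_rows:
  commands:
    - [[0, -7, 1, 0, 0, 0, 1], [0, -14, 1, 0, 0, 0, 1], [0, -21, 1, 0, 0, 0, 1], [0, -28, 1, 0, 0, 0, 1], [0, -34, 1, 0, 0, 0, 1], [0, -39, 1, 0, 0, 0, 1], [0, -43, 1, 0, 0, 0, 1], [0, -43, 1, 0, 0, 0, 1], [0, -43, 1, 0, 0, 0, 1]]

```text
clock: 17.2
eef_pos: [0.6207, 0.1481, 0.0962]
orientation: [0.233, -0.002, 0.973, 0.004]
force: [6.0, 25.1, -5.6]
opening: -0.0001
```

Run:
```python
from plan import *
goal(pan(17,-40,18),panR(np.pi))
c,im,d,s=save("wrist"); a=cv2.resize(im,(400,300),interpolation=3)
c,im,d,s=save("scene"); b=cv2.resize(im[180:285,320:460],(400,300),interpolation=2)
cv2.imwrite("pics/w10.png",np.hstack([a,b])[:,:,::-1])
```

```text
pos [0.6207 0.1481 0.0962] j [ 0.088  0.675 -0.682  2.041  1.502  0.566 -0.155] F [ 6.  25.1 -5.6] M [ 4.93 -0.07  2.49] op -0.0001 t 17.2
shift [ 1.  -1.2  1.6] turn [ 0.5 -0.   0.1]
```

View pics/w10.png

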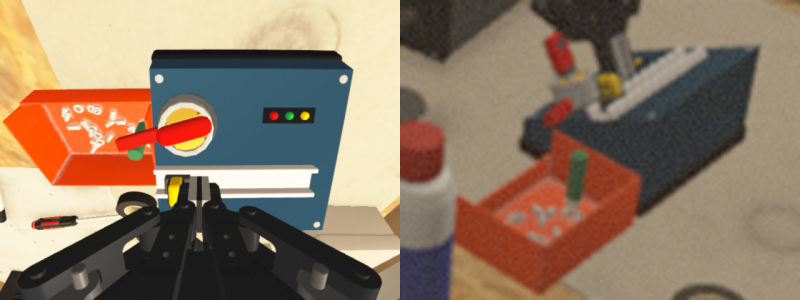

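The cell has dropped into the bin and stands in its corner, and the ejector hit its stop at 25 N. I'll follow the tab back, then lift away.

Call:
play_rows:
  commands:
    - [[0, 10, 0, 0, 0, 0, 1], [0, 22, 0, 0, 0, 0, 1], [0, 34, 0, 0, 0, 0, 1], [0, 46, 0, 0, 0, 0, 1], [0, 58, 0, 0, 0, 0, 1], [0, 70, 0, 0, 0, 0, 1], [0, 82, 0, 0, 0, 0, 1], [0, 94, 0, 0, 0, 0, 1], [0, 104, 0, 0, 0, 0, 1], [0, 104, -10, 0, 0, 0, 1]]

```text
clock: 18.3
eef_pos: [0.6151, 0.2534, 0.1052]
orientation: [0.232, -0.002, 0.973, 0.004]
force: [-0.7, -0.8, -0.6]
opening: -0.0002
```

Call:
play_rows:
  commands:
    - [[0, 0, -30, 0, 0, 0, 1], [0, 0, -60, 0, 0, 0, 1], [0, 0, -90, 0, 0, 0, 1], [0, -20, -100, 0, 0, 0, 1], [0, -40, -100, 0, 0, 0, 1], [0, -40, -100, 0, 0, 0, 1], [0, -40, -100, 0, 0, 0, 1]]

```text
clock: 19.0
eef_pos: [0.5703, 0.2118, 0.1947]
orientation: [0.232, -0.002, 0.973, 0.004]
force: [-1.2, 0.5, -0.4]
opening: -0.0001
```

```bash
python3 keep.py | grep -v " L"
python3 - <<'E'
from plan import *
import pickle
goal(pan(17,0,100),panR(np.pi))
B=np.stack([xp,yp,n],1)
c,im,d,s=save("wrist"); a=cv2.resize(im,(400,300),interpolation=3)
hsv=cv2.cvtColor(im,cv2.COLOR_RGB2HSV);H,S,V=cv2.split(hsv)
v,u=np.where((H>20)&(H<33)&(S>170)&(V>120))
P=np.array([B.T@(px2w(c,x,y,d[y,x])-PC)*1000 for x,y in zip(u,v) if d[y,x]>0]);k=(abs(P[:,2]-30)<4)&(abs(P[:,0]-17)<15)
print("tab",k.sum(),np.median(P[k],0).round(1))
v,u=np.where((H>45)&(H<90)&(S>80)&(V>40)); P=np.array([px2w(c,x,y,d[y,x]) for x,y in zip(u,v) if d[y,x]>0]);
k=P[:,1]<.11
if k.any(): print("cell",k.sum(),P[k].mean(0).round(3),P[k].min(0).round(3),P[k].max(0).round(3))
c,im,d,s=save("scene"); b=cv2.resize(im[180:285,320:460],(400,300),interpolation=2)
cv2.imwrite("pics/w11.png",np.hstack([a,b])[:,:,::-1])
E
```

```text
scene old pred 374 219 [([370, 215, 10, 9, 58], [374.5, 219.4]), ([373, 226, 7, 5, 17], [375.1, 228.7])]
scene new pred 374 219 [([370, 215, 10, 9, 58], [374.7, 219.4]), ([373, 226, 7, 5, 18], [375.2, 228.5])]
side old pred 331 194 [([320, 182, 5, 3, 13], [322.3, 182.9]), ([329, 191, 7, 7, 32], [332.0, 193.8]), ([331, 200, 14, 6, 83], [337.6, 202.5])]
side new pred 331 194 [([321, 182, 4, 3, 12], [322.5, 183.0]), ([329, 191, 7, 7, 32], [332.0, 193.8]), ([331, 200, 13, 6, 74], [336.8, 202.6])]
pos [0.5702 0.2129 0.1943] j [ 0.054  0.498 -0.834  2.034  1.165  0.691  0.012] F [-1.1  0.2 -0.3] M [-0.06  0.5  -0.01] op 0.0002 t 19.1
shift [  0.4 -26.2  29.8] turn [ 0.6 -0.1  0.1]
tab 287 [16.6 25.1 30.4]
cell 287 [0.624 0.093 0.051] [0.62  0.086 0.037] [0.633 0.099 0.057]
```

View pics/w11.png

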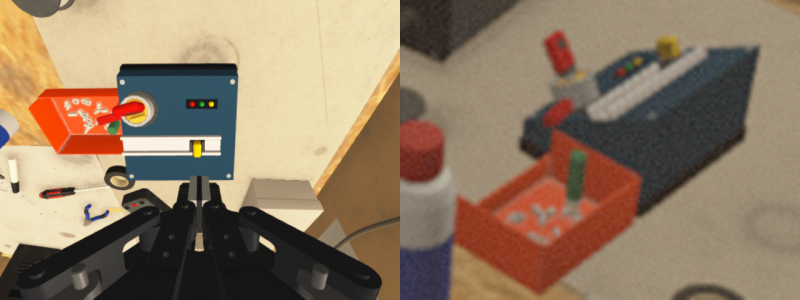

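Run:
```python
from plan import *
import pickle
B=np.stack([xp,yp,n],1)
c,im,d,s=pickle.load(open("wrist.pkl","rb"))
m=(im[:,:,0]>120)&(im[:,:,1]<50)&(im[:,:,2]<60)
v,u=np.where(m); P=np.array([B.T@(px2w(c,x,y,d[y,x])-PC)*1000 for x,y in zip(u,v) if d[y,x]>0])
k=(abs(P[:,0]+29)<14)&(abs(P[:,1]+46)<22)&(P[:,2]>20); print("key top z'",k.sum(),np.percentile(P[k,2],[2,50,90,98]).round(1)); t=P[k&(P[:,2]>np.percentile(P[k,2],80))];print(t.mean(0).round(1))
print(bot.finish_job())
```

```text
key top z' 817 [41.8 63.6 65.1 65.8]
[-34.4 -48.1  65.2]
the job is handed in; nothing more can be done
None
```

I took the red key from the rack, seated it in the switch and turned it to its stop. I then pressed the ejector to its end stop, so the cell dropped into the bin, and let the tab spring back. I handed the job in at about 19 s on the clock; no verdict was reported.

**What my last checks showed:**
- **Key:** It went in without resistance until a firm 38 N contact at the expected depth. In the last image its top was 64–65 mm above the panel, against 62 mm nominal. That is within measurement error, since the panel and barrel also read about 1 mm high.
- **Switch:** The keeper followed to about 1.2–1.3 rad by image fit. It then stopped while the torque rose to 0.39 N m, and it was unchanged in the last images. I did not read the joint angle directly.
- **Ejector:** The tab is back at y' ≈ 25 mm, its starting place.
- **Cell:** It is inside the bin but standing on its end near the dock-side wall, not lying flat. It looked unchanged in two views about 1.8 s apart, with its top about 57 mm and its middle about 30 mm high. It went in ahead of the pusher and the fingers stayed behind the tab.
- **Bystanders:** The arm never went near the can, reel or tin, and I lifted the red key straight up beside the black one. I took no final measurement of any of them.

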